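# Clear a crosswise case from the case chute

## Robot

A 6-joint arm with a two-finger parallel gripper is mounted at the origin on the work surface. World frame = base frame: x ahead of the robot, y to its left, z up, the work surface at z = 0. Lengths are in m, angles in rad, forces in N, time in s.
With the tool pointing down it reaches from about 0.35 to 1 m from the base axis. Payload 7.1 kg.
Tool frame: the origin (TCP) lies between the finger pads; the fingertips stand 22 mm ahead of it and the grasp point (between the pads) lies 3 mm ahead of it; z points along the fingers, y is the line along which they close (so a half turn about z gives the same grasp; the last joint's range is limited). The gripper opens to 85 mm and grips with 20 to 120 N. Pads are 22 mm wide; open, the fingers measure 114 mm over their backs; the gripper's body (76 mm by 85 mm) begins 54 mm behind the grasp point. The pads swing forward as they close: fully open they stand 13 mm farther back than shut.
Start: joints at [1.153, 0.423, 1.63, -0, 1.089, -0.019], TCP at [0.243, 0.576, 0.253] pointing down, gripper open.
Joint ranges: [-3, 3], [-0.9, 2.11], [0.09, 2.58], [-1.31, 4.45], [0.11, 2.69], [-2.54, 2.54]. Speed limits (rad/s): [2.39, 2.39, 3.01, 3.14, 3.14, 3.14].

## Interface

Orientations are given as a rotation vector (axis times angle).
In Python, from rig import manip gives the robot as it stands. The module is installed in compiled form; this text tells all that it offers. Calls block until the motion is done:
- manip.move_to(position, orientation): joint-space move of the TCP to a pose.
- manip.servo_line(position, orientation=None, rate=0.15): straight line of the TCP; orientation=None keeps the orientation; rate is the mean speed in m/s.
- manip.set_joints(angles): joint-space move.
- manip.command_gripper(opening, f_grip=None): finger opening in m; f_grip is the grip in N (None keeps the last); returns when the fingers have stopped.
- manip.hold(seconds).
- manip.solve_ik(position, orientation): joint angles nearest the present ones, or None.
- manip.camera(name): name is "scene" or "side" or "wrist"; returns a dict with "image" (480x640x3 uint8, red, green, blue), "fx", "fy", "cx", "cy" (pixels), "cam_to_world" (4x4, takes a point from camera to world coordinates); the wrist camera has in their place "mount" (4x4, takes a point from camera to tool coordinates, whose origin is the TCP and whose axes are the flange's). Camera axes: x right, y down, z forward; pixel columns grow to the right and rows downward; lengths in m; the calibration is good to about 2 mm. A picture is of the moment at which its call begins: read the wrist's pose just before it. There is no depth.
A pose or a line that the arm cannot do raises manip.IKError and nothing moves.
- manip.sign_off(): hands the job in; it is judged then, once.
Readings, each from a call of its own:
- manip.get_time(): time.
- manip.get_joint_positions(): joint angles.
- manip.get_joint_vel(): joint speeds.
- manip.get_tau(): joint torques, N m.
- manip.get_position(): TCP position.
- manip.get_ee_rot(): TCP orientation.
- manip.get_contact_force(): force on the tool from outside, world axes, zero at the start.
- manip.get_torque(): the same for the moment, N m.
- manip.get_width(): finger opening in m.
- manip.get_grip_force(): force on a finger pad.
Only numpy, scipy, OpenCV 4.12 (cv2) and the standard library are available. Lean on these libraries where they do the work, as an engineer would, in place of code of your own. Each camera call takes 0.05 s, during which the arm holds its last target. There are 200 camera calls.

## Task

The big spectacle case has gone in crosswise and is jammed at the throat of the sloping chute, under the guard. Reach through the guard's slot below the case and push it back up the chute until it is right out from under the guard, not gripping it before it is clear; then lift it out and set it down, not dropped, flat and lengthwise on the floor of the open walnut box, and let go. Leave the slim case in the chute and the other things on the counter where they are.

Things in the scene. Friction and masses are not known exactly. Their poses are not given: they have to be found in the camera images.
- rack: Black steel counter rack, fixed: a sloping chute for spectacle cases, demo frames on a shelf over its upper end. Origin: on the chute's floor, mid-width, under the guard's upper edge, 150 mm above the counter. x points UP the slope (27 deg), y across it (level), z square to its floor: the body is pitched. In mm: hopper x -52 to 160, 184 wide inside, open above beyond the guard; sides 45 high.
- guard_slot (a point): Middle of the guard's slot, at its top (rack x -31, z 45 mm; axes as the rack). The guard is two plates 3 mm thick, undersides 42 mm above the chute's floor, from rack x -62 to 0 (its upper edge), one each side of a slot 46 mm wide (rack y -23 to 23) that runs up the slope and is open at both ends.
- throat (a point): Throat of the chute, on its floor, mid-width (rack x -128 mm; axes as the rack). Two upright guides, 44 mm high, converge from 184 mm apart at rack x -52 to 48 mm apart here; below runs the lane, 48 mm wide, walls up to 32 mm high, to an end stop at rack x -290. From the guard down all is open above.
- shelf_lip (a point): Middle of the lower front edge of the frame shelf, 310 mm above the counter and 53 mm (level) uphill of the rack's origin; axes as the rack. The shelf is 221 mm wide, reaches 150 mm farther uphill, its frames to 362 mm high, on 14 mm uprights outside the chute. It is in the way of a gripper held upright over the freed case; one held square to the chute's floor stays clear.
- case: Jammed case: brown leatherette, brass seam, 158 long (its y), 52 wide (x), 34 high (z), 110 to 185 g. Origin: centre of its underside. Starts flat on the chute's floor across the slope, its x up the slope (within 4 deg), wholly under the guard, origin at rack x -25 to -27; clear of it at rack x 27 or more. It grips the steel and stays on the slope where it is left; 1 to 3 N slide it up.
- lane_case: Slim grey case 150 x 36 x 24 mm (x long, z high), loose, resting lengthwise in the lane against the end stop; its upper end is at rack x -139 mm. Origin at the centre of its underside. Leave it.
- walnut_box_in (a point): Centre of the inner floor of the open walnut box (fixed; floor 8 mm above the counter). Its y axis runs along the box: inside 210 mm along y, 130 mm along x, 48 mm deep, walls 8 mm. The hinged lid (146 x 226 x 9 mm, brass knob outside) stands open, leaning back over the +x side of this frame.
- amber_frame: Amber acetate spectacle frame, 143 mm wide (y), standing on its rims (42 high) with open temples 138 mm towards its x. Origin on the counter under the bridge. Loose; leave it.
- spare_case: Slim grey case 150 x 36 x 24 mm lying on the counter, origin at the centre of its underside. Loose; leave it.
- driver: Small chrome screwdriver, 142 mm long (x), 11 mm thick, lying on the counter; origin below its middle. Loose; leave it.
- pliers: Small pliers, 155 mm long (x), 52 mm wide, 13 mm high, lying on the counter; origin below, near the middle. Loose; leave it.
- spray: Clear bottle of lens cleaner with a white cap, 38 mm across, 125 mm tall, standing on the counter; origin at the centre of its underside. Loose; leave it.
Not all that is in view belongs to the job. Leave any blue or green look-alike of the case alone.

How it is judged:
By the outcome, as a careful person would: the job done as asked, in the order asked, and still so for the second after the job is handed in, with the robot touching nothing.
It also fails if it takes over 58 s, if anything falls off the work surface, if the arm or the gripper's body presses on something with over 40 N, if the wrist force passes 120 N, or if a joint passes its speed limit or range.

## Working session

There is one attempt and no reset: what is moved stays moved. The work goes in short steps, each a Python script; the robot and the scene stay as the last script left them, time stands still between calls to the robot, and variables do not carry over. Pictures are saved under pics/ and viewed, at most 10 in all, crops included, and the job is handed in when it is done.

```bash
mkdir -p pics; python3 - <<'E'
from rig import manip
import cv2,numpy as np
np.set_printoptions(precision=4,suppress=True)
for n in("scene","side"):
    c=manip.camera(n); cv2.imwrite(f"pics/{n}.png",c["image"][:,:,::-1])
    print(n,c["fx"],c["fy"],c["cx"],c["cy"]);print(c["cam_to_world"])
print(manip.camera("wrist")["mount"],manip.get_ee_rot(),manip.get_time())
E
```

```text
scene 520.2328253131627 520.2328253131627 323.8347295162964 230.96098290405337
[[ 0.8914  0.2472 -0.3798  0.9753]
 [ 0.453  -0.5062  0.7338 -0.6936]
 [-0.0108 -0.8262 -0.5633  0.8419]
 [ 0.      0.      0.      1.    ]]
side 489.06845998251185 489.06845998251185 323.63981934587395 243.37251115184844
[[-0.9995 -0.0308  0.0016  0.5709]
 [-0.0272  0.8543 -0.5191  0.7367]
 [ 0.0146 -0.5189 -0.8547  1.176 ]
 [ 0.      0.      0.      1.    ]]
[[ 0.0006 -0.9462 -0.3236  0.0841]
 [ 1.      0.0005  0.0006  0.0015]
 [-0.0004 -0.3236  0.9462 -0.1208]
 [ 0.      0.      0.      1.    ]] [-0.6223 -3.0791  0.0018] 0.15
```

View pics/scene.png

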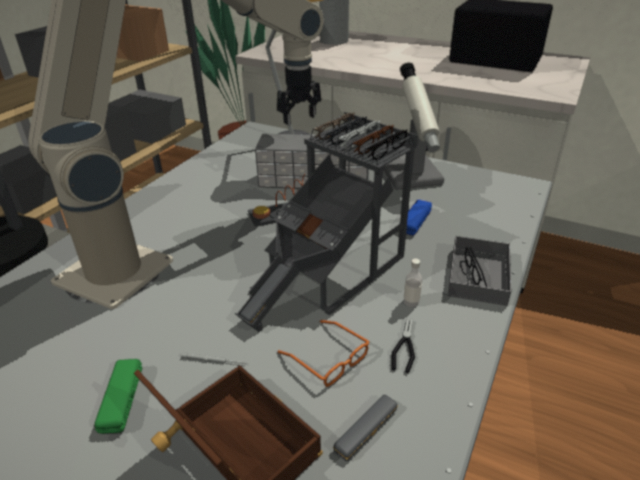

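View pics/side.png

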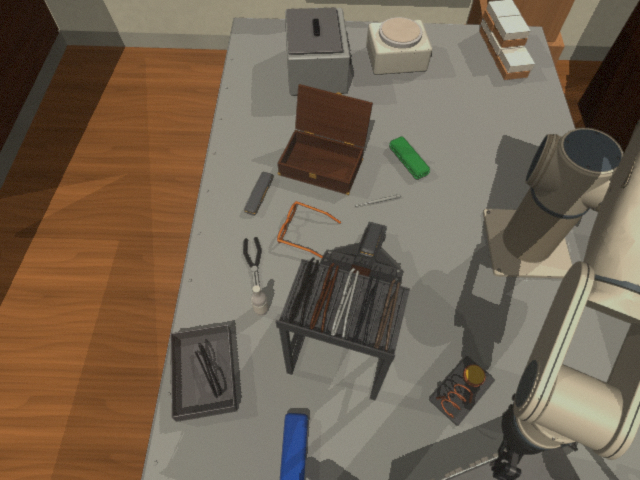

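```bash
python3 - <<'E'
import cv2,numpy as np
s=cv2.imread("pics/scene.png");d=cv2.imread("pics/side.png")
def crop(im,x0,y0,w,h,k):
    o=cv2.resize(im[y0:y0+h,x0:x0+w],None,fx=k,fy=k,interpolation=cv2.INTER_CUBIC)
    o=cv2.convertScaleAbs(o,alpha=1.6,beta=15)
    for x in range((x0+19)//20*20,x0+w,20):
        cv2.line(o,((x-x0)*k,0),((x-x0)*k,6),(0,255,255),1);cv2.putText(o,str(x),((x-x0)*k-10,16),0,.35,(0,255,255),1)
    for y in range((y0+19)//20*20,y0+h,20):
        cv2.line(o,(0,(y-y0)*k),(6,(y-y0)*k),(0,255,255),1);cv2.putText(o,str(y),(8,(y-y0)*k+4),0,.35,(0,255,255),1)
    return o
cv2.imwrite("pics/c1.png",crop(s,225,180,190,150,4))
a=crop(d,265,80,130,150,4)
b=crop(d,265,215,150,150,4)
cv2.imwrite("pics/c2.png",crop(d,270,215,150,145,4))
m=np.zeros((600,800,3),np.uint8);a=crop(s,130,360,200,120,3);m[:360,:600]=a;e=crop(d,270,80,120,80,3)
e=crop(d,270,80,115,120,3)
m=np.zeros((600,800,3),np.uint8)
a=crop(s,140,365,190,115,2*1);a=crop(s,140,362,190,118,3)[:, :430] if 0 else crop(s,170,362,155,118,3)
m[:354,:465]=a;m[:360,465:465+330]=crop(d,270,80,110,120,3)[:, :330]
cv2.imwrite("pics/c3.png",m[:360])
E
```

```text
(no output)
```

View pics/c1.png

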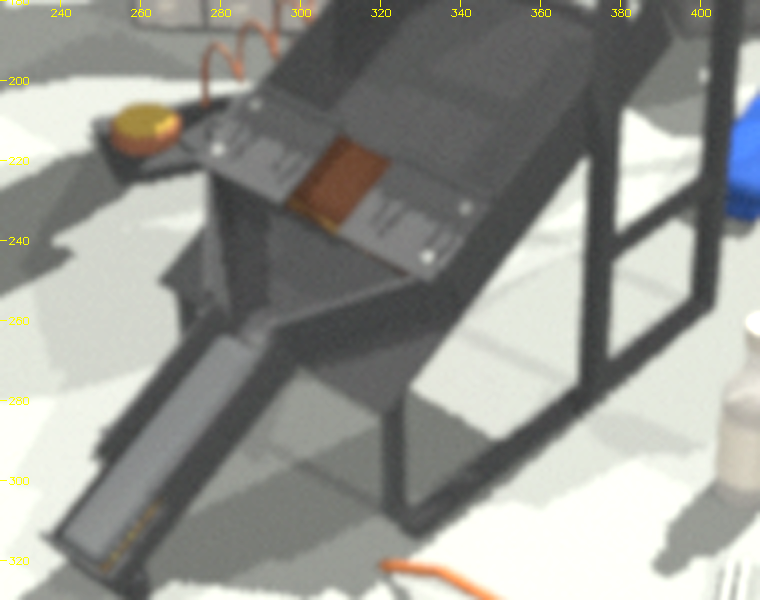

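View pics/c2.png

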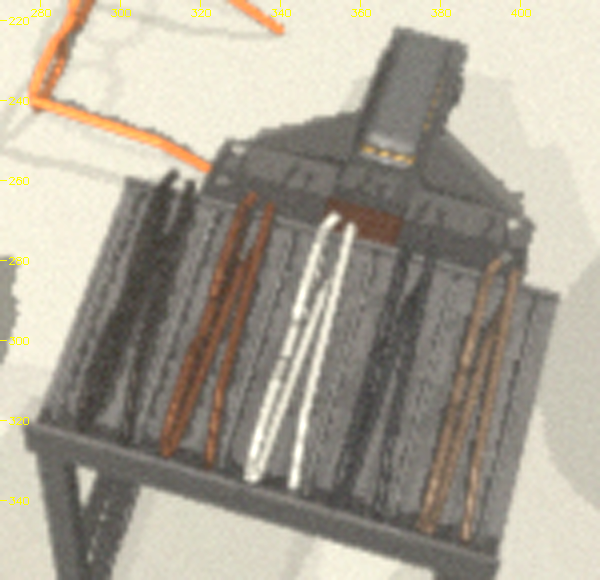

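View pics/c3.png

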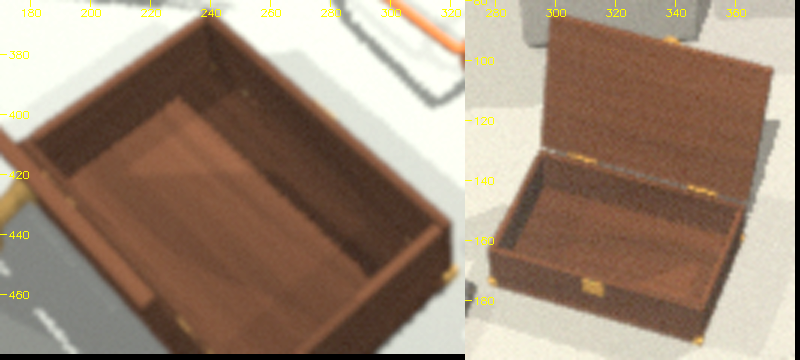

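```bash
cat > h.py <<'E'
import numpy as np, cv2
from rig import manip
from scipy.optimize import least_squares
from scipy.spatial.transform import Rotation as R
np.set_printoptions(precision=4,suppress=True)
def proj(c,P):
    T=np.linalg.inv(c["T"]); q=np.atleast_2d(P)@T[:3,:3].T+T[:3,3]
    return np.c_[c["fx"]*q[:,0]/q[:,2]+c["cx"],c["fy"]*q[:,1]/q[:,2]+c["cy"]]
def ray(c,uv,z):
    d=c["T"][:3,:3]@np.array([(uv[0]-c["cx"])/c["fx"],(uv[1]-c["cy"])/c["fy"],1]);o=c["T"][:3,3]
    return o+d*(z-o[2])/d[2]
def cam(n):
    if n=="wrist":
        T=np.eye(4);T[:3,:3]=R.from_rotvec(manip.get_ee_rot()).as_matrix();T[:3,3]=manip.get_position()
        c=manip.camera(n);c["T"]=T@c["mount"]
    else: c=manip.camera(n);c["T"]=c["cam_to_world"]
    return c
def rackT(p):  # x,y,yaw -> R,t
    return (R.from_euler("z",p[2])*R.from_euler("y",-np.radians(27))).as_matrix(),np.array([p[0],p[1],.150])
E
python3 - <<'E'
from h import *
S=cam("scene");D=cam("side")
for c,l in((D,[(295,129.3),(364.3,147.7),(349.3,183.3),(278.3,163.3)]),(S,[(238.3,368),(320,436),(176.7,409.7)])):
    P=np.array([ray(c,u,.056) for u in l]);print(P[:,:2],np.linalg.norm(np.diff(P,axis=0),axis=1))
obs=[(S,(271.7,217.5),(-62,95,45)),(S,(332,250),(-62,-95,45)),(S,(347.5,228.7),(0,-95,45)),
(S,(296.7,231),(-62,23,45)),(S,(309.5,238),(-62,-23,45)),
(S,(280.5,263.7),(-139,18,24)),(S,(289.5,267.5),(-139,-18,24)),(S,(235.5,314),(-290,27,32)),
(D,(327,250),(-62,-95,45)),(D,(401,271),(-62,95,45)),(D,(361,251),(-139,-18,24)),(D,(374,254),(-139,18,24))]
def f(p,w=1):
    r=[]
    M,t=rackT(p)
    for c,u,q in obs: r.append(proj(c,M@np.array(q)/1000+t)[0]-u)
    r=np.array(r)
    for k,(c,u) in enumerate([(D,(302,259.5)),(D,(409,288))]):
        e=M@[0,1,0]; h=R.from_euler("z",p[2]).apply([.053,0,0])
        q=np.array([t[0]+h[0],t[1]+h[1],.312])+e*.1105*(2*k-1)
        r=np.vstack([r,proj(c,q)[0]-u])
    return r
s=least_squares(lambda p:f(p).ravel(),[.55,.15,1.7],loss="soft_l1")
print(s.x);print(f(s.x))
E
```

```text
[[ 0.6736 -0.3562]
 [ 0.4585 -0.2887]
 [ 0.5042 -0.1498]
 [ 0.7152 -0.2168]] [0.2254 0.1462 0.2213]
[[ 0.5101 -0.163 ]
 [ 0.7198 -0.2241]
 [ 0.466  -0.2916]] [0.2185 0.2626]
[0.4956 0.2323 1.3167]
[[ 1.3452  1.8139]
 [ 1.0122 -0.1298]
 [ 1.5947 -0.0854]
 [-2.1531 -0.7299]
 [-0.461  -0.3454]
 [-1.2367 -2.5103]
 [ 0.88    0.005 ]
 [-1.8974 -3.6892]
 [-1.736  -1.4819]
 [ 1.6584 -2.6723]
 [-0.6136 -3.4221]
 [ 0.1715 -2.9318]
 [-0.3807  1.7618]
 [ 0.2175  1.3741]]
```

```bash
cat >> h.py <<'E'
RP=np.array([.4956,.2323,1.3167])
def rk(q,s,p=None):  # rack mm -> world pos, rotvec; s=+-1: tool x = s*rack y
    M,t=rackT(RP if p is None else p)
    z=-M[:,2];x=s*M[:,1];y=np.cross(z,x)
    return M@np.array(q)/1000+t,R.from_matrix(np.c_[x,y,z]).as_rotvec()
def bx(h,s,off=0,c=(.590,-.255),a=-17.2):
    a=np.radians(a);yb=np.array([np.cos(a),np.sin(a),0]);xb=np.array([np.sin(a),-np.cos(a),0]) # +x to lid
    x=-s*yb;z=np.array([0,0,-1.]);y=np.cross(z,x)
    return np.array([c[0],c[1],h])+xb*off,R.from_matrix(np.c_[x,y,z]).as_rotvec()
E
python3 - <<'E'
from h import *
p0=manip.get_position()
for s in(1,-1):
    print(s)
    for n,(p,o) in dict(up=(np.array([*p0[:2],.5]),manip.get_ee_rot()),hi=rk((-60,0,350),s),look=rk((-45,0,155),s),push0=rk((-80,0,30),s),push1=rk((-5,0,30),s),grip=rk((35,0,30),s),lift=rk((35,0,150),s),lift2=rk((0,0,300),s),b1=bx(.25,s),b2=bx(.035,s)).items():
        print(n,p,manip.solve_ik(p,o))
E
```

```text
1
up [0.2426 0.5757 0.5   ] [ 1.153   0.2516  1.3219 -0.      1.5689 -0.019 ]
hi [0.4422 0.0268 0.4346] [-0.2577 -0.055   1.8678  0.4831  1.3572 -1.6855]
look [0.4678 0.1254 0.2677] [-0.0209  0.1658  2.0443  0.5951  0.9074 -1.7053]
push0 [0.4743 0.1501 0.1404] [ 0.0353  0.4103  2.1117  0.8127  0.6425 -1.9502]
push1 [0.4911 0.2148 0.1745] [ 0.1728  0.3713  2.0444  0.7418  0.6582 -1.7261]
grip [0.5    0.2493 0.1926] [ 0.2398  0.3589  1.9998  0.6987  0.6707 -1.6093]
lift [0.4863 0.1966 0.2995] [ 0.1355  0.1573  1.9659  0.5613  0.9093 -1.5076]
lift2 [0.4614 0.1005 0.4173] [-0.0791 -0.0253  1.8782  0.4922  1.2409 -1.5469]
b1 [ 0.59  -0.255  0.25 ] [-0.4265  0.4526  1.591   0.      1.098  -1.6971]
b2 [ 0.59  -0.255  0.035] [-0.4265  0.7392  1.678  -0.      0.7243 -1.6971]
-1
up [0.2426 0.5757 0.5   ] [ 1.153   0.2516  1.3219 -0.      1.5689 -0.019 ]
hi [0.4422 0.0268 0.4346] [-0.2577 -0.055   1.8678  0.4831  1.3572  1.4561]
look [0.4678 0.1254 0.2677] [-0.0209  0.1658  2.0443  0.5951  0.9074  1.4363]
push0 [0.4743 0.1501 0.1404] [0.0353 0.4103 2.1117 0.8127 0.6425 1.1914]
push1 [0.4911 0.2148 0.1745] [0.1728 0.3713 2.0444 0.7418 0.6582 1.4155]
grip [0.5    0.2493 0.1926] [0.2398 0.3589 1.9998 0.6987 0.6707 1.5323]
lift [0.4863 0.1966 0.2995] [0.1355 0.1573 1.9659 0.5613 0.9093 1.634 ]
lift2 [0.4614 0.1005 0.4173] [-0.0791 -0.0253  1.8782  0.4922  1.2409  1.5947]
b1 [ 0.59  -0.255  0.25 ] [-0.4265  0.4526  1.591  -0.      1.098   1.4445]
b2 [ 0.59  -0.255  0.035] [-0.4265  0.7392  1.678  -0.      0.7243  1.4445]
```

```bash
python3 - <<'E'
from h import *
p0=manip.get_position()
manip.servo_line([p0[0],p0[1],.5],rate=.3)
manip.command_gripper(0.0,40)
manip.move_to(*rk((-60,0,350),-1))
print(manip.get_time())
manip.servo_line(*rk((-45,0,155),-1),rate=.25)
print(manip.get_time(),manip.get_width(),manip.get_contact_force())
c=cam("wrist");np.savez("w1.npz",**{k:c[k] for k in("T","fx","fy","cx","cy")})
cv2.imwrite("pics/w1.png",cv2.convertScaleAbs(c["image"][:,:,::-1],alpha=1.6,beta=10))
M,t=rackT(RP)
print(proj(c,np.array([(-62,23,45),(-62,-23,45),(0,23,45),(0,-23,45),(-62,-92,45),(0,-92,45)])/1000@M.T+t))
E
```

```text
4.1
5.0333 4.346073681896855e-05 [-0.7383 -0.2748  1.4207]
[[341.5416 279.4961]
 [343.3357 216.2246]
 [253.6191 279.3484]
 [249.9143 216.0695]
 [346.4911 104.9414]
 [243.3981 104.7735]]
```

View pics/w1.png

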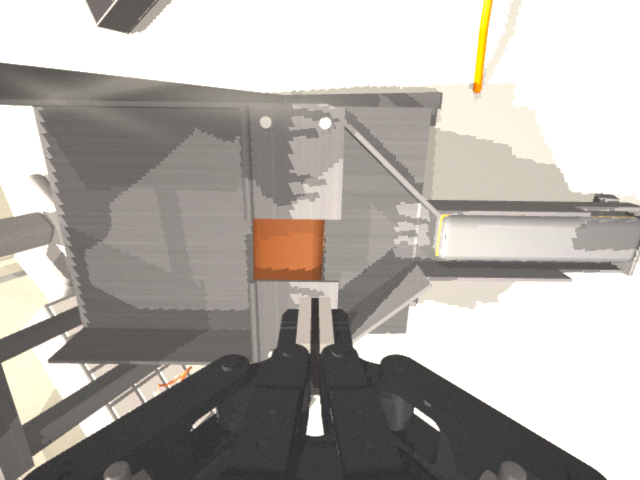

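```bash
python3 - <<'E'
from h import *
manip.servo_line(*rk((-80,1,120),-1),rate=.2)
manip.servo_line(*rk((-80,1,31),-1),rate=.12)
f0=manip.get_contact_force();print(f0)
manip.servo_line(*rk((-40,1,31),-1),rate=.06);print(manip.get_contact_force()-f0)
manip.servo_line(*rk((-4,1,31),-1),rate=.06);print(manip.get_contact_force()-f0)
manip.servo_line(*rk((-14,1,31),-1),rate=.1)
print(manip.get_contact_force()-f0)
manip.servo_line(*rk((-14,1,160),-1),rate=.25)
print(manip.get_time())
c=cam("wrist");np.savez("w2.npz",**{k:c[k] for k in("T","fx","fy","cx","cy")})
cv2.imwrite("pics/w2.png",cv2.convertScaleAbs(c["image"][:,:,::-1],alpha=1.6,beta=10))
M,t=rackT(RP)
print(proj(c,np.array([(10,79,34),(10,-79,34),(62,-79,34),(62,79,34),(0,-23,45),(0,23,45)])/1000@M.T+t))
E
```

```text
[-0.2663  0.0073  0.4872]
[ 0.3241  0.8278 -0.1438]
[-0.3731 -0.0007 -0.3252]
[ 0.1396  0.0573 -1.0454]
8.8583
[[286.0156 333.7338]
 [279.7631 124.1785]
 [199.8968 124.1732]
 [220.522  333.7185]
 [295.7377 212.0402]
 [296.8307 274.7393]]
```

View pics/w2.png

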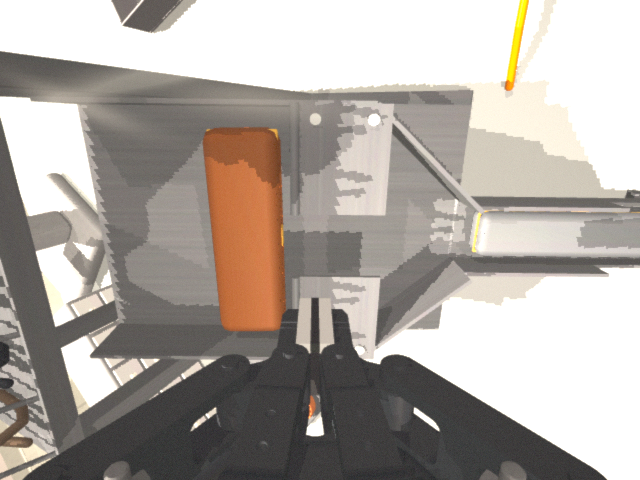

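```bash
python3 - <<'E'
from h import *
manip.command_gripper(.066,40)
manip.servo_line(*rk((35,1,75),-1),rate=.2)
manip.servo_line(*rk((35,1,27),-1),rate=.08)
print(manip.get_contact_force(),manip.get_width())
manip.command_gripper(.03,40)
print(manip.get_width(),manip.get_grip_force(),manip.get_contact_force())
if manip.get_width()>.045:
    manip.servo_line(*rk((35,1,60),-1),rate=.08)
    print(manip.get_width(),manip.get_grip_force())
    manip.servo_line(*rk((35,1,120),-1),rate=.15)
    manip.servo_line(*rk((0,0,300),-1),rate=.2)
    manip.move_to(*bx(.25,-1,-6))
print(manip.get_time(),manip.get_width(),manip.get_contact_force())
c=cam("wrist");np.savez("w3.npz",**{k:c[k] for k in("T","fx","fy","cx","cy")})
cv2.imwrite("pics/w3.png",cv2.convertScaleAbs(c["image"][:,:,::-1],alpha=1.6,beta=10))
a=np.radians(-17.2);yb=np.array([np.cos(a),np.sin(a),0]);xb=np.array([np.sin(a),-np.cos(a),0])
print(proj(c,[np.array([.59,-.255,.056])+xb*i*.065+yb*j*.105 for i,j in((1,1),(1,-1),(-1,-1),(-1,1))]))
E
```

```text
[ 0.997  -0.2271  0.0794] 0.06591410736300853
0.05148137796704158 42.223389744758606 [-0.8376 -1.7748  2.9719]
0.051480090680704894 41.78658843040466Traceback (most recent call last):
  File "<stdin>", line 13, in <module>
rig.IKError: the arm cannot take that pose within its joint ranges
```

```bash
python3 - <<'E'
from h import *
manip.move_to(*bx(.25,-1,-.006))
print(manip.get_time(),manip.get_width(),manip.get_contact_force())
c=cam("wrist");np.savez("w3.npz",**{k:c[k] for k in("T","fx","fy","cx","cy")})
cv2.imwrite("pics/w3.png",cv2.convertScaleAbs(c["image"][:,:,::-1],alpha=1.6,beta=10))
a=np.radians(-17.2);yb=np.array([np.cos(a),np.sin(a),0]);xb=np.array([np.sin(a),-np.cos(a),0])
print(proj(c,[np.array([.59,-.255,.056])+xb*i*.065+yb*j*.105 for i,j in((1,1),(1,-1),(-1,-1),(-1,1))]))
E
```

```text
14.9083 0.05125205537676291 [ 0.3206 -0.5284 -1.044 ]
[[405.0842  91.5455]
 [387.7459 318.1867]
 [258.1307 317.9852]
 [245.3349  91.3387]]
```

View pics/w3.png

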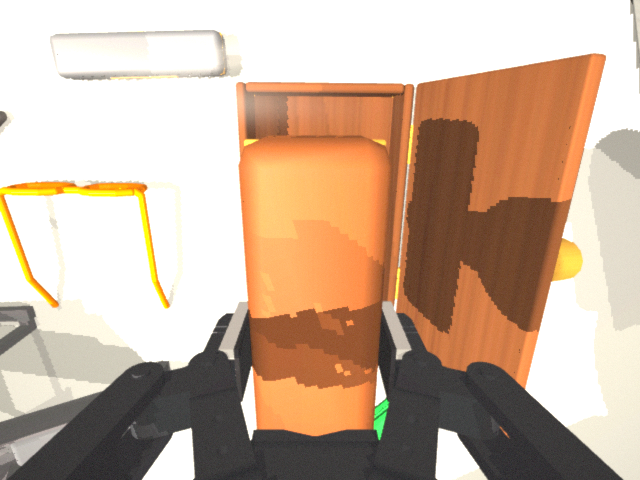

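```bash
python3 - <<'E'
from h import *
manip.servo_line(bx(.10,-1,-.006)[0],rate=.15)
manip.servo_line(bx(.044,-1,-.006)[0],rate=.08)
f0=manip.get_contact_force();print(f0)
z=.044
while z>.028:
    z-=.001; manip.servo_line(bx(z,-1,-.006)[0],rate=.02)
    f=(manip.get_contact_force()-f0)[2]
    if f>5: break
print(z,manip.get_position(),f,manip.get_time())
E
```

```text
[ 0.454  -0.0234 -0.8544]
0.03499999999999999 [ 0.592  -0.2493  0.0358] 6.976454194935055 19.2083
```

```bash
python3 - <<'E'
from h import *
manip.command_gripper(.064)
print(manip.get_contact_force(),manip.get_width())
manip.servo_line(bx(.12,-1,-.006)[0],rate=.08)
manip.servo_line(bx(.30,-1,-.006)[0],rate=.2)
print(manip.get_time(),manip.get_contact_force())
c=cam("wrist");s=cam("scene")
m=np.zeros((480,800,3),np.uint8);m[:]=0
m[:360,:480]=cv2.resize(c["image"],(480,360));
m[:,480:]=s["image"][:,120:440]
cv2.imwrite("pics/end.png",cv2.convertScaleAbs(m[:,:,::-1],alpha=1.4,beta=10))
E
```

```text
[-0.274  -0.0757  0.1664] 0.06432598056356963
21.75 [-0.1172  0.263  -0.2758]
```

View pics/end.png

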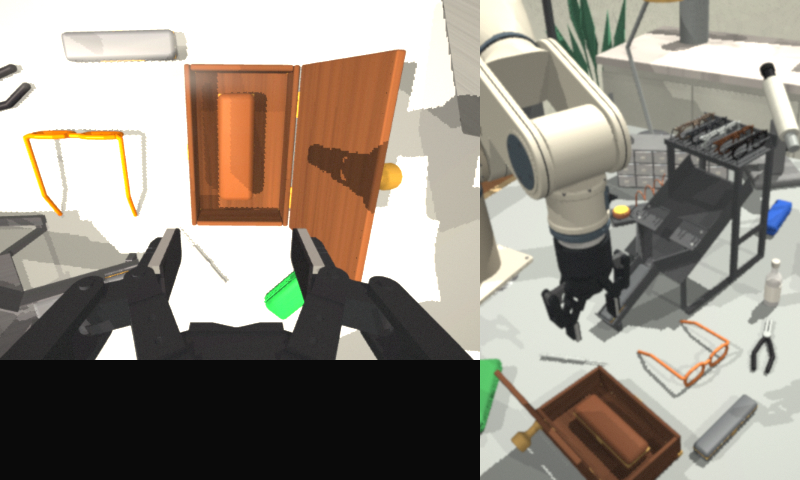

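The case lies flat and lengthwise in the box (wrist view, about 218–263 × 93–200). The slim case and the other things are undisturbed.

```bash
python3 -c "
from rig import manip
print(manip.sign_off())"
```

```text
the job is handed in; nothing more can be done
None
```

The brown case was pushed clear of the guard, then lifted out and set down flat and lengthwise on the walnut box floor; it was let go and the job handed in at about 22 s, with nothing else seen to have moved.

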